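Weigh a paint tin on the hand scale and stand it in the tray

TASK

Weigh the paint tin that is hooked to the sprung hand scale: lift it by the scale's grip until the tin hangs a few centimetres clear of the counter, and hold it still there for two seconds so that the reading settles. Then lower it, without dropping it, until it stands flat inside the shallow metal tray and the spring is slack, and only then let go of the grip. Leave the other tins, the carton and the brush where they are.

Things in the scene. Friction and masses are not known exactly. Their poses are not given: they have to be found in the camera images.
- scale: Hand scale standing upright on its tin, 0.15 kg, z up. Origin: centre of its black grip bar, 104 mm long (along y), 24 mm wide (x), 22 mm high; 239 mm above the tin's underside while the spring is slack. Under the bar a neck 16 mm thick and 24 mm long, then a grey tube 34 mm thick and 66 mm long, in which the tin's rod slides up and down without swinging or turning.
- tin: The paint tin to weigh: steel with a paper label, 90 mm diameter, 100 mm high, about 0.5 to 0.8 kg. Origin: centre of its underside, z up. A stiff wire yoke on two ears (106 mm across, along y; its top 136 mm above the underside) fixes it to the scale's rod; it stays upright below the scale and is not to be unhooked.
- spring (a joint): How far the scale's spring is drawn out, in m: 0 slack (tin standing, scale resting on it), growing as the grip is raised over the standing tin; 200 N/m, stop at 0.055. The hanging tin draws it out by 0.025 to 0.039 and only then leaves the counter.
- tray: Shallow square open tray of bare aluminium, fixed to the counter, 166 mm outside, walls 4 mm thick and 18 mm high, floor about 4 mm thick. Origin: centre of its underside; x and y along its sides.
- spare_tin_a: Bystander: a loose tin without a scale, 90 mm diameter, 100 mm high. Origin: centre of its underside.
- spare_tin_b: Bystander: a smaller loose tin without a scale, 76 mm diameter, 80 mm high. Origin: centre of its underside.
- carton: Bystander: a closed cardboard carton, 160 x 110 x 70 mm. Origin: centre of its underside.
- brush: Bystander: a 200 mm paint brush lying flat.
Things that resemble listed ones, but are neither listed nor needed, are in the scene too. Of the things that look like the scale, the smallest one is meant. Of the things shaped like the tray, the aluminium one is meant.

How it is judged:
By the outcome, as a careful person would: the job done as asked, in the order asked, and still so for the second after the job is handed in, with the robot touching nothing.
It also fails if it takes over 48 s, if anything falls off the work surface, if the arm or the gripper's body presses on something with over 40 N, if the wrist force passes 120 N, or if a joint passes its speed limit or range.

ROBOT

A 6-joint arm with a two-finger parallel gripper is mounted at the origin on the work surface. World frame = base frame: x ahead of the robot, y to its left, z up, the work surface at z = 0. Lengths are in m, angles in rad, forces in N, time in s.
With the tool pointing down it reaches from about 0.35 to 0.8 m from the base axis. Payload 7.3 kg.
Tool frame: the origin (TCP) lies at the very end of the fingers, on their centre line; the grasp point (between the pads) lies 19 mm behind it (ctrl.grip_point_offset is the distance from the TCP to the grasp point, in m); x points along the fingers, z is the direction in which the jaws open and shut, and the axes are right-handed (so a half turn about x gives the same grasp; the last joint's range is limited). The gripper opens to 85 mm and grips with 20 to 120 N. Pads are 22 mm wide; open, the fingers measure 114 mm over their backs; the gripper's body (76 mm by 85 mm) begins 54 mm behind the grasp point. The pads swing forward as they close: fully open they stand 13 mm farther back than shut.
Start: joints at [1.085, 0.342, 1.524, -0, 1.275, -0.146], TCP at [0.175, 0.495, 0.202] pointing down, gripper open.
Joint ranges: [-2.53, 2.53], [-0.77, 2.02], [0.04, 2.7], [-1, 4.14], [0.28, 2.66], [-3.11, 3.11]. Speed limits (rad/s): [2.57, 2.57, 3.14, 3.14, 3.14, 3.14].

INTERFACE

Orientations are given as a unit quaternion [w, x, y, z].
In Python, from bench import readout, imaging, ctrl gives the robot as it stands.
- The arm moves only by the shell command python3 -m jog 'ROWS' [OPENING] [FORCE]. ROWS is JSON, a list of rows, each an object of numbers: "x", "y", "z": the shift along the tool's x, y, z in cm; "spin": the turn about the tool's x in degrees. In form: [{"x": .., "y": .., "z": .., "spin": ..}, ...]. A call has 1 to 20 rows; each row is the pose to reach, as a shift and turn from the pose measured when the call began, along the tool's axes at that moment; what a row does not reach only later rows make up. A row lasts 1/10 s, in which the tool goes at most 50 mm and 8.59 degrees, less where a joint would pass 70% of its speed; a pose out of reach is approached as far as the arm can. A call with a gripper value outside its range is refused whole. OPENING is the opening, from 0 (shut) to 1 (fully open), set as the call begins (- or left out, the last holds). The fingers move at their own pace and stop on an object; FORCE is the grip in N (left out, the last holds). Time passes only in rows, so rows that repeat a pose let the fingers close. It gives the time, the measured TCP pose, the force and the opening at its end, in the units of the state.
- readout.state(): the state, without advancing time (a new reading comes with each control period).
- imaging.read_camera(name): name is "scene" or "top" or "wrist"; returns (picture, depth): 400x640x3 uint8, red, green, blue; 400x640 float32, m along the optical axis (not along the pixel's ray), 0 where there is no reading.
- imaging.calibration(name): a dict with "camera_matrix" (3x3 intrinsics, pixels), "eye" and "attitude" of the camera in the world; the wrist camera has in their place "T_tool_cam" (4x4, takes a point from camera to tool coordinates, whose origin is the TCP and whose axes are the tool frame's). Camera axes: x right, y down, z forward; pixel columns grow to the right and rows downward; lengths in m; the calibration is good to about 2 mm. The wrist camera is an equidistant fisheye: a pixel r from the principal point sees the ray r / f radians off the axis. A picture is of the moment at which its call begins: read the wrist's pose just before it. calibration takes no time and is no camera call.
- ctrl.finish_job(): hands the job in, once; it reports no verdict.
The state is a dict: "time_s": time; "joint_pos": joint angles; "dq": joint speeds; "joint_efforts": joint torques, N m; "tool_pos": TCP position; "orientation": TCP orientation; "force": force on the tool from outside, world axes, zero at the start; "torque": the same for the moment, N m; "width": opening from 0.0 (shut) to 1.0 (fully open).
Only numpy, scipy, OpenCV 4.12 (cv2) and the standard library are available. Lean on these libraries where they do the work, as an engineer would, in place of code of your own. Each camera call takes 0.05 s, during which the arm holds its last target.

## Working session

There is one attempt and no reset: what is moved stays moved. The work goes in short steps, Python scripts to look and compute and a shell command to move; the robot and the scene stay as the last step left them, time stands still between calls to the robot, and variables do not carry over. Pictures are saved under pics/ and viewed, and the job is handed in when it is done.

```bash
ls; mkdir -p pics; python3 - <<'E'
from bench import readout, imaging, ctrl
import cv2
print(readout.state(), ctrl.grip_point_offset)
for n in ("scene","top","wrist"):
    p,d=imaging.read_camera(n); cv2.imwrite(f"pics/{n}0.png",p[:,:,::-1]); 
    import numpy as np; np.save(f"pics/{n}0.npy",d); print(n,imaging.calibration(n))
E
```

```text
pics
{'time_s': 0.0, 'joint_pos': array([ 1.08498944e+00,  3.42716489e-01,  1.52501986e+00,  1.46771465e-05,
        1.27539117e+00, -1.46003684e-01]), 'dq': array([-1.65340179e-04,  6.52787305e-05, -4.89569271e-04, -6.41173015e-04,
        1.80208323e-03, -1.23122658e-03]), 'joint_efforts': array([ 1.15187049e-03, -4.33674288e+01, -2.46014482e+01, -4.20529318e-05,
        7.71090563e-03,  1.42533761e-06]), 'tool_pos': array([0.17475031, 0.49459273, 0.20132824]), 'orientation': array([ 0.57685791, -0.40849775,  0.57783028,  0.40801557]), 'force': array([ 0.50525533, -0.14462811, -0.05087717]), 'torque': array([ 0.02641107, -0.06276381,  0.0024866 ]), 'width': 1.0026559871610712} 0.0187
scene {'camera_matrix': array([[362.1580641 ,   0.        , 320.77617949],
       [  0.        , 362.1580641 , 198.05175719],
       [  0.        ,   0.        ,   1.        ]]), 'eye': array([ 1.06156579, -0.64852067,  1.10475745]), 'attitude': array([-0.34613911,  0.87339878,  0.3166009 , -0.13086694])}
top {'camera_matrix': array([[504.90309902,   0.        , 318.95732603],
       [  0.        , 504.90309902, 204.38267781],
       [  0.        ,   0.        ,   1.        ]]), 'eye': array([0.18368318, 0.01564475, 2.05389199]), 'attitude': array([ 0.05661988, -0.70006557,  0.70922716, -0.0608212 ])}
wrist {'camera_matrix': array([[309.70691629,   0.        , 322.18129785],
       [  0.        , 309.70691629, 202.01589704],
       [  0.        ,   0.        ,   1.        ]]), 'T_tool_cam': array([[ 1.21152218e-03, -3.23816410e-01,  9.46119160e-01,
        -1.71959460e-01],
       [-3.05511998e-04, -9.46119930e-01, -3.23816282e-01,
         8.49822269e-02],
       [ 9.99999219e-01,  1.03259854e-04, -1.24517508e-03,
         1.28335420e-05],
       [ 0.00000000e+00,  0.00000000e+00,  0.00000000e+00,
         1.00000000e+00]])}
```

View pics/scene0.png

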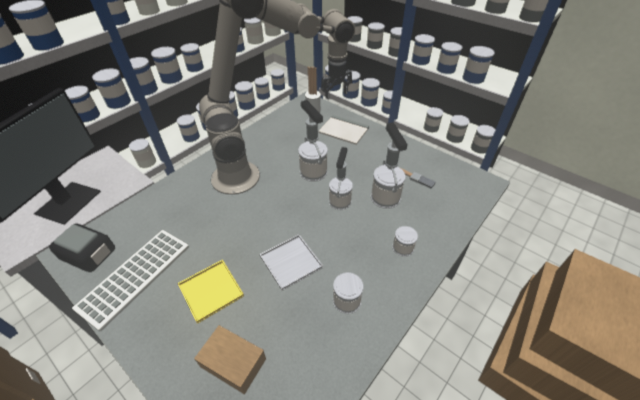

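View pics/top0.png

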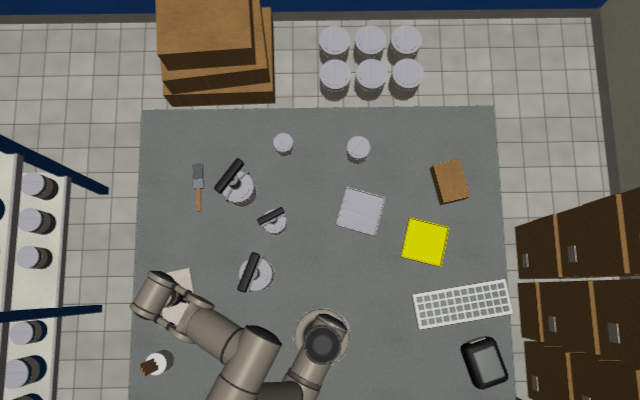

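View pics/wrist0.png

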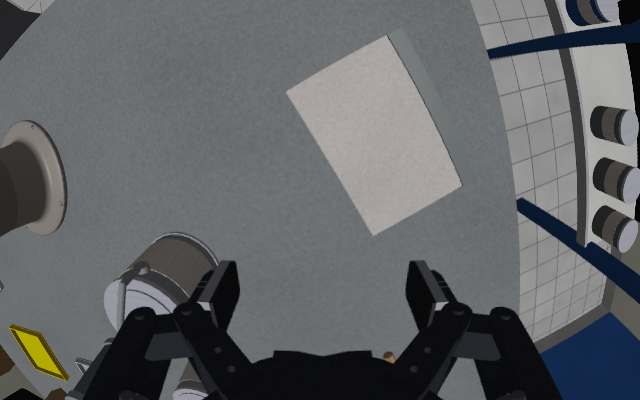

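The scales that could be taken for mine, in scene/top pixels, are (312,130)/(250,272), (342,160)/(272,217) and (395,140)/(232,180). The middle one looks smallest. The trays are grey at (290,260)/(361,211) and yellow at (210,290)/(426,242), so I choose the grey one. The white slab at (343,130)/(180,285) isn't a tray. Next I'll check with close crops and measurements.

```bash
cat > h.py <<'E'
import numpy as np, cv2
from scipy.spatial.transform import Rotation as R
from bench import readout, imaging, ctrl
def q2R(q): return R.from_quat(np.asarray(q)[[1,2,3,0]]).as_matrix()
def cam(n):
    c=imaging.calibration(n); return c['camera_matrix'],q2R(c['attitude']),c['eye']
def ray(n,u,v):
    K,A,e=cam(n); uv=np.stack([np.ravel(u),np.ravel(v),np.ones(np.size(u))]).astype(float)
    return e,(A@np.linalg.inv(K)@uv).T
def plane(n,u,v,z):
    e,d=ray(n,u,v); return e+d*((z-e[2])/d[:,2])[:,None]
def depthpts(n,D,u,v):
    e,d=ray(n,u,v); return e+d*D[np.ravel(v).astype(int),np.ravel(u).astype(int)][:,None]
def tri(n1,p1,n2,p2):
    e1,d1=ray(n1,*p1);e2,d2=ray(n2,*p2);d1=d1[0];d2=d2[0]
    s=np.linalg.lstsq(np.stack([d1,-d2],1),e2-e1,rcond=None)[0]
    a=e1+s[0]*d1;b=e2+s[1]*d2
    return (a+b)/2,np.linalg.norm(a-b)
E
python3 - <<'E'
from h import *
im={n:cv2.imread(f'pics/{n}0.png') for n in('scene','top')}
a=cv2.resize(im['scene'][85:215,290:420],(520,520),interpolation=cv2.INTER_CUBIC)
b=cv2.resize(im['top'][150:300,200:280+20],(267,400))
cv2.imwrite('pics/c1.png',a)
b=cv2.resize(im['top'][145:300,200:400],(800,620)[:2],interpolation=cv2.INTER_CUBIC)[:600]
cv2.imwrite('pics/c2.png',b)
boxes={'scene':{'A':(295,95,328,130),'B':(332,145,352,172),'C':(382,118,410,155)},'top':{'A':(235,250,265,298),'B':(254,202,290,230),'C':(212,155,248,197)}}
cen={}
for n in boxes:
  D=np.load(f'pics/{n}0.npy'); hsv=cv2.cvtColor(im[n],cv2.COLOR_BGR2HSV)
  for k,(x0,y0,x1,y1) in boxes[n].items():
    m=np.zeros(D.shape,np.uint8); m[y0:y1,x0:x1]=(hsv[y0:y1,x0:x1,2]<60)*1
    nn,l,s,c=cv2.connectedComponentsWithStats(m); i=1+np.argmax(s[1:,4])
    v,u=np.nonzero(l==i); r=cv2.minAreaRect(np.stack([u,v],1).astype(np.float32)); P=depthpts(n,D,u,v)
    cen[n,k]=r[0]
    print(n,k,r,s[i],np.median(P,0).round(3),np.percentile(P[:,2],[5,50,95]).round(3))
for k in 'ABC': print(k,tri('top',cen['top',k],'scene',cen['scene',k]))
E
```

```text
scene A ((310.2684020996094, 113.67144775390625), (24.787242889404297, 5.762505054473877), 36.38435363769531) [302 104  20  18  57] [0.275 0.224 0.324] [0.318 0.324 0.33 ]Traceback (most recent call last):
  File "<stdin>", line 14, in <module>
    return _wrapfunc(a, 'argmax', axis=axis, out=out, **kwds)
    return bound(*args, **kwds)
ValueError: attempt to get argmax of an empty sequence
```

View pics/c1.png

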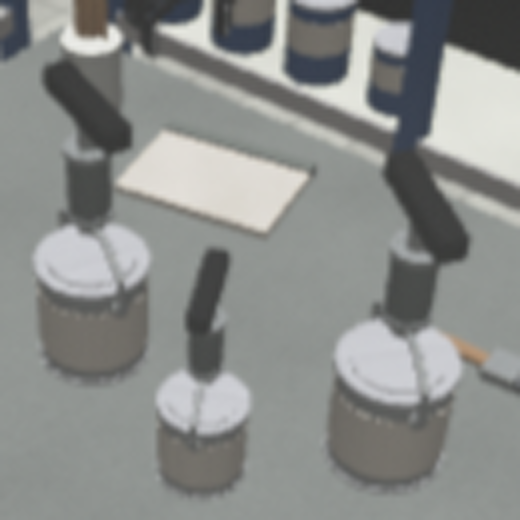

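View pics/c2.png

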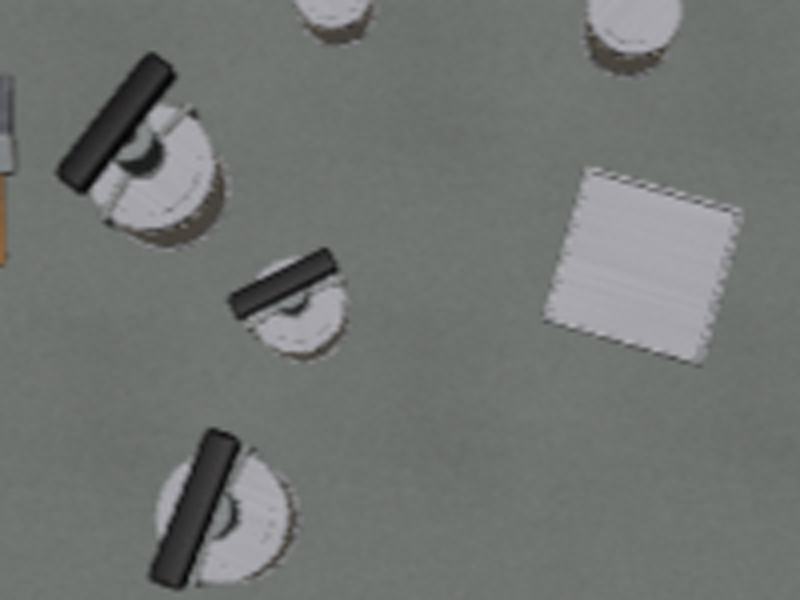

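The crops show three scales. The small one has its bar at top (272,216) and scene (342,157). The aluminium tray is at top (361,211). Now I'll loosen the mask.

```bash
python3 - <<'E'
from h import *
im={n:cv2.imread(f'pics/{n}0.png') for n in('scene','top')}
boxes={'scene':{'A':(295,95,328,130),'B':(332,145,352,172),'C':(382,118,410,155)},'top':{'A':(235,250,265,298),'B':(254,202,290,230),'C':(212,155,248,197)}}
cen={}
for n in boxes:
  D=np.load(f'pics/{n}0.npy'); g=im[n].max(2)
  for k,(x0,y0,x1,y1) in boxes[n].items():
    m=np.zeros(D.shape,np.uint8); m[y0:y1,x0:x1]=(g[y0:y1,x0:x1]<72)
    v,u=np.nonzero(m); P=depthpts(n,D,u,v); zt=np.percentile(P[:,2],90)
    ok=P[:,2]>zt-.035; u,v,P=u[ok],v[ok],P[ok]
    r=cv2.minAreaRect(np.stack([u,v],1).astype(np.float32)); cen[n,k]=r[0]
    print(n,k,np.round(r[0],1),np.round(r[1],1),r[2],len(u),np.median(P,0).round(3),np.percentile(P[:,2],[5,50,95]).round(3))
    c=P[:,:2]-P[:,:2].mean(0); w,V=np.linalg.eigh(c.T@c); s=c@V[:,1]
    print('   axis',np.degrees(np.arctan2(V[1,1],V[0,1])).round(1),'len',np.ptp(s).round(3),'wid',np.ptp(c@V[:,0]).round(3),'mid',((s.max()+s.min())/2*V[:,1]+P[:,:2].mean(0)).round(4))
for k in 'ABC': print(k,tri('top',cen['top',k],'scene',cen['scene',k]))
# trays/tins lids: bright mask on top
hsv=cv2.cvtColor(im['top'],cv2.COLOR_BGR2HSV); D=np.load('pics/top0.npy')
def comp(m,name,n,D):
    nn,l,s,c=cv2.connectedComponentsWithStats(m.astype(np.uint8))
    for i in range(1,nn):
        if s[i,4]>120 and 130<c[i][0]<500 and c[i][1]>105:
            v,u=np.nonzero(l==i); P=depthpts(n,D,u,v); r=cv2.minAreaRect(np.stack([u,v],1).astype(np.float32))
            print(name,c[i].round(1),s[i,4],'rect',np.round(r[0],1),np.round(r[1],1),round(r[2],1),'P',np.median(P,0).round(3),'z',np.percentile(P[:,2],[2,50,98]).round(3))
comp((hsv[...,2]>145)&(hsv[...,1]<60),'bright','top',D)
comp((hsv[...,2]>100)&(hsv[...,1]>150),'sat','top',D)
comp((hsv[...,2]>60)&(hsv[...,1]>100)&(hsv[...,0]<20),'brown','top',D)
E
```

```text
scene A [311.4 111.6] [26.8  8.9] 49.398704528808594 214 [0.264 0.235 0.33 ] [0.314 0.33  0.333]
   axis 157.9 len 0.133 wid 0.032 mid [0.2523 0.24  ]
scene B [341.5 158.1] [ 4.7 20.9] 18.434947967529297 100 [0.463 0.166 0.248] [0.238 0.248 0.251]
   axis 116.0 len 0.1 wid 0.018 mid [0.4575 0.1771]
scene C [396. 136.] [30.5  9.4] 61.69924545288086 259 [0.597 0.304 0.33 ] [0.317 0.33  0.334]
   axis 142.8 len 0.138 wid 0.029 mid [0.5853 0.3129]
top A [248.2 272. ] [ 9.3 41. ] 21.801410675048828 377 [0.244 0.246 0.333] [0.32  0.333 0.34 ]
   axis 157.8 len 0.137 wid 0.253 mid [0.2441 0.2448]
top B [270.3 215.6] [ 6.7 27.7] 63.43495178222656 189 [0.449 0.18  0.25 ] [0.242 0.25  0.258]
   axis 108.0 len 0.123 wid 0.32 mid [0.4504 0.1674]
top C [228.5 175.3] [ 9.6 39.2] 37.87498474121094 375 [0.58  0.318 0.332] [0.318 0.332 0.34 ]
   axis 154.0 len 0.292 wid 0.472 mid [0.5098 0.3506]
A (array([0.24601123, 0.24965541, 0.31322952]), np.float64(0.004083728582601838))
B (array([0.4510446 , 0.18142869, 0.23253868]), np.float64(0.0026270595073406046))
C (array([0.58449591, 0.32157532, 0.3154208
[... 1161 characters left out ...]
 49.4] 54.1 P [0.062 0.062 0.014] z [0.001 0.014 0.027]
bright [249.1 361.3] 509 rect [249.1 361.8] [ 9.8 53.2] 26.6 P [0.01  0.185 0.754] z [0.749 0.754 0.76 ]
bright [157.7 362.2] 245 rect [156.5 363.1] [22.1 18.8] 66.8 P [-0.072  0.608  0.101] z [0.087 0.101 0.11 ]
bright [307.9 370.4] 157 rect [307.7 369.6] [ 9.8 17.4] 26.6 P [-0.086  0.047  0.283] z [0.276 0.283 0.293]
sat [424.8 241.6] 1701 rect [424.8 241.6] [42.2 41. ] 13.2 P [ 0.368 -0.427  0.007] z [-0.006  0.007  0.025]
brown [450.8 180.7] 1068 rect [450.9 180.6] [39.7 27.4] 74.5 P [ 0.605 -0.529  0.072] z [0.059 0.072 0.083]
brown [146.6 367.6] 136 rect [147.3 367.1] [12.1 13.9] 63.4 P [-0.082  0.618  0.201] z [0.124 0.201 0.252]
```

```bash
cat >> h.py <<'E'
def go(target,axis_deg=None,st=None):
    "shift in tool cm to put TCP at target; spin to put tool z perpendicular to bar axis"
    st=st or readout.state(); T=q2R(st['orientation']); d=T.T@(np.asarray(target)-st['tool_pos'])*100
    out={'xyz_cm':d.round(2)}
    if axis_deg is not None:
        a=np.radians(axis_deg+90); w=T.T@np.array([np.cos(a),np.sin(a),0]); s=np.degrees(np.arctan2(-w[1],w[2])); s=(s+90)%180-90
        out['spin']=round(s,1)
    return out
E
python3 - <<'E'
from h import *
st=readout.state(); print(q2R(st['orientation']).round(3))
im=cv2.imread('pics/top0.png'); g=im.max(2)
v,u=np.nonzero(g[202:230,254:290]<72); u+=254;v+=202
P=plane('top',u,v,.25)[:,:2]
r=cv2.minAreaRect((P*1000).astype(np.float32)); print(r)
c=P-P.mean(0); w,V=np.linalg.eigh(c.T@c); ang=np.degrees(np.arctan2(V[1,1],V[0,1]))%180; print(ang,P.mean(0))
print(go([.175,.495,.40]),go([.45,.18,.40],ang))
# tray corners
hsv=cv2.cvtColor(im,cv2.COLOR_BGR2HSV)
m=((hsv[...,2]>145)&(hsv[...,1]<60)).astype(np.uint8);m[:, :330]=0;m[:,390:]=0;m[:180]=0;m[245:]=0
v,u=np.nonzero(m)
for z in(0.004,.018):
    Q=plane('top',u,v,z)[:,:2]; print('tray',z,cv2.minAreaRect((Q*1000).astype(np.float32)))
E
```

```text
[[-0.001 -0.943  0.333]
 [-0.001  0.333  0.943]
 [-1.     0.    -0.001]]
((440.2818298339844, 175.22190856933594), (40.85137939453125, 99.63607025146484), 26.29117202758789)
116.16354384725607 [0.44687345 0.17842507]
{'xyz_cm': array([-1.985e+01, -1.000e-02,  1.000e-02])} {'xyz_cm': array([-19.83, -36.43, -20.52]), 'spin': np.float64(44.4)}
tray 0.004 ((499.5318298339844, -169.59747314453125), (167.24951171875, 165.13320922851562), 73.1097183227539)
tray 0.018 ((497.3747253417969, -168.33233642578125), (166.1072998046875, 164.00546264648438), 73.10972595214844)
```

```bash
python3 -m jog '[{"x":-5},{"x":-10},{"x":-15},{"x":-20},{"x":-20,"y":-4,"z":-2,"spin":5},{"x":-20,"y":-8,"z":-4.5,"spin":10},{"x":-20,"y":-12,"z":-6.8,"spin":15},{"x":-20,"y":-16,"z":-9,"spin":20},{"x":-20,"y":-20,"z":-11.3,"spin":25},{"x":-20,"y":-24,"z":-13.5,"spin":30},{"x":-20,"y":-28,"z":-15.8,"spin":35},{"x":-20,"y":-32,"z":-18,"spin":40},{"x":-20,"y":-36.4,"z":-20.5,"spin":44},{"x":-20,"y":-36.4,"z":-20.5,"spin":44},{"x":-20,"y":-36.4,"z":-20.5,"spin":44},{"x":-20,"y":-36.4,"z":-20.5,"spin":44}]' 1 20
python3 - <<'E'
from h import *
st=readout.state(); np.savez('pics/w1.npz',p=st['tool_pos'],q=st['orientation'])
p,d=imaging.read_camera('wrist'); cv2.imwrite('pics/w1.png',p[:,:,::-1]); np.save('pics/w1d.npy',d)
print(st['time_s'],st['tool_pos'],st['joint_pos'])
E
```

```text
0.15 [0.17478474 0.49469613 0.201479  ] [ 1.08502397e+00  3.42584064e-01  1.52478480e+00  1.44060428e-05
  1.27541980e+00 -1.46001061e-01]validation failed for argument at $[0]...
```

View pics/w1.png

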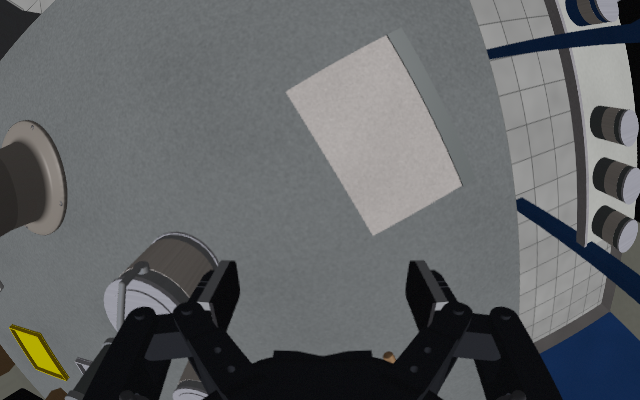

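The call was refused because every row needs all four fields, so the arm hasn't moved and this picture matches the first one.

```bash
python3 -m jog '[{"x":-5,"y":0,"z":0,"spin":0},{"x":-10,"y":0,"z":0,"spin":0},{"x":-15,"y":0,"z":0,"spin":0},{"x":-20,"y":0,"z":0,"spin":0},{"x":-20,"y":-4,"z":-2,"spin":5},{"x":-20,"y":-8,"z":-4.5,"spin":10},{"x":-20,"y":-12,"z":-6.8,"spin":15},{"x":-20,"y":-16,"z":-9,"spin":20},{"x":-20,"y":-20,"z":-11.3,"spin":25},{"x":-20,"y":-24,"z":-13.5,"spin":30},{"x":-20,"y":-28,"z":-15.8,"spin":35},{"x":-20,"y":-32,"z":-18,"spin":40},{"x":-20,"y":-36.4,"z":-20.5,"spin":44},{"x":-20,"y":-36.4,"z":-20.5,"spin":44},{"x":-20,"y":-36.4,"z":-20.5,"spin":44},{"x":-20,"y":-36.4,"z":-20.5,"spin":44}]' 1 20
python3 - <<'E'
from h import *
st=readout.state(); np.savez('pics/w1.npz',p=st['tool_pos'],q=st['orientation'])
p,d=imaging.read_camera('wrist'); cv2.imwrite('pics/w2.png',p[:,:,::-1]); np.save('pics/w1d.npy',d)
print(st['time_s'],st['tool_pos'],st['joint_pos'])
E
```

```text
time_s: 1.8
tool_pos: [0.4491, 0.1811, 0.4018]
orientation: [0.688, -0.163, 0.688, 0.163]
force: [0.0, 0.5, 0.4]
width: 1.001
1.8 [0.44914024 0.1810742  0.40180472] [ 2.24971685e-01  1.92531808e-01  1.19133049e+00 -2.44791958e-04
  1.75852222e+00 -2.39499280e-01]
```

View pics/w2.png

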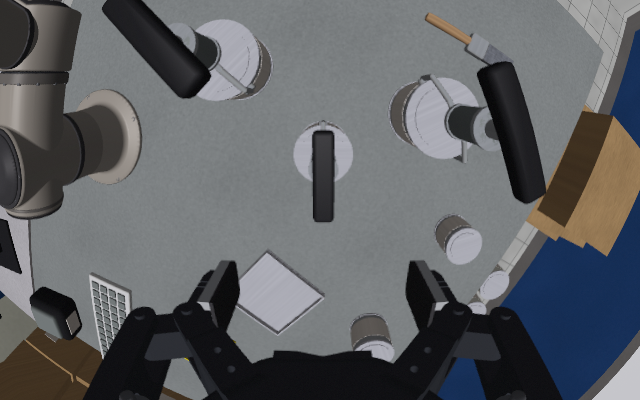

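The bar is at (323,176). It stands vertical in the picture, which puts it across the jaws as wanted. Next I'll measure it with fisheye rays against the top view.

```bash
cat >> h.py <<'E'
def wray(u,v,p,q):
    c=imaging.calibration('wrist');K=c['camera_matrix'];T=c['T_tool_cam'];Rw=q2R(q)
    x=(np.ravel(u)-K[0,2])/K[0,0];y=(np.ravel(v)-K[1,2])/K[1,1];th=np.hypot(x,y)
    s=np.sinc(th/np.pi)  # sin(th)/th
    d=np.stack([x*s,y*s,np.cos(th)],1)
    return Rw@T[:3,3]+p,(Rw@T[:3,:3]@d.T).T,d
def wplane(u,v,z,p,q):
    e,d,_=wray(u,v,p,q); return e+d*((z-e[2])/d[:,2])[:,None]
def wdepth(D,u,v,p,q):
    e,d,dc=wray(u,v,p,q); return e+d*(D[np.ravel(v).astype(int),np.ravel(u).astype(int)]/dc[:,2])[:,None]
def meet(e1,d1,e2,d2):
    s=np.linalg.lstsq(np.stack([d1,-d2],1),e2-e1,rcond=None)[0];a=e1+s[0]*d1;b=e2+s[1]*d2
    return (a+b)/2,np.linalg.norm(a-b)
E
python3 - <<'E'
from h import *
w=np.load('pics/w1.npz');p,q=w['p'],w['q'];D=np.load('pics/w1d.npy');im=cv2.imread('pics/w2.png');g=im.max(2)
m=np.zeros(g.shape,np.uint8);m[120:235,300:345]=g[120:235,300:345]<75
v,u=np.nonzero(m);P=wdepth(D,u,v,p,q);print('depth z',np.percentile(P[:,2],[1,10,50,90,99]).round(3))
ok=P[:,2]>.244;
print('uv',u[ok].min(),u[ok].max(),v[ok].min(),v[ok].max())
for z in(.25,):
    r=cv2.minAreaRect((wplane(u[ok],v[ok],z,p,q)[:,:2]*1000).astype(np.float32));print(z,r)
r=cv2.minAreaRect((P[ok][:,:2]*1000).astype(np.float32));print('depth rect',r)
uc,vc=(u[ok].min()+u[ok].max())/2,(v[ok].min()+v[ok].max())/2
# ends: near/far end triangulate with top view ends
t=cv2.imread('pics/top0.png').max(2);vv,uu=np.nonzero(t[202:230,254:290]<72);uu+=254;vv+=202
Q=plane('top',uu,vv,.25); ok2=np.ones(len(uu),bool)
e2,d2=ray('top',*[np.array([270.7]),np.array([215.2])])
DT=np.load('pics/top0.npy');PT=depthpts('top',DT,uu,vv);k=PT[:,2]>.24;rr=cv2.minAreaRect(np.stack([uu[k],vv[k]],1).astype(np.float32));print('top rect',rr,k.sum(),len(k))
e1,d1,_=wray(uc,vc,p,q);e2,d2=ray('top',*rr[0]);print('tri',meet(e1,d1[0],e2,d2[0]))
print('plane .25 centre',wplane(uc,vc,.25,p,q))
# second check of tray from wrist (z .004/.018) with corner pixels
print('tray corners z.018',wplane([266,324,278],[250,297,334],.018,p,q).round(3))
E
```

```text
depth z [0.246 0.248 0.25  0.251 0.252]
uv 312 334 131 221
0.25 ((448.0550231933594, 181.86199951171875), (23.381488800048828, 100.93321228027344), 26.642410278320312)
depth rect ((440.83203125, 196.1988525390625), (23.73703384399414, 134.82080078125), 26.184240341186523)
top rect ((270.20001220703125, 215.40000915527344), (6.260990142822266, 27.72724151611328), 63.43495178222656) 181 205
tri (array([0.44941357, 0.18051957, 0.23713203]), np.float64(0.0014747838700110987))
plane .25 centre [[0.44722015 0.18351789 0.25      ]]
tray corners z.018 [[ 0.439 -0.059  0.018]
 [ 0.597 -0.111  0.018]
 [ 0.55  -0.264  0.018]]
```

```bash
python3 - <<'E'
from h import *
print(go([.448,.182,.220],116.5))
E
```

```text
{'xyz_cm': array([18.2 ,  0.1 , -0.05]), 'spin': np.float64(0.2)}
```

```bash
python3 -m jog '[{"x":3,"y":0.1,"z":0,"spin":0},{"x":6,"y":0.1,"z":0,"spin":0},{"x":9,"y":0.1,"z":0,"spin":0},{"x":12,"y":0.1,"z":0,"spin":0},{"x":14,"y":0.1,"z":0,"spin":0},{"x":16,"y":0.1,"z":0,"spin":0},{"x":17.4,"y":0.1,"z":0,"spin":0},{"x":18.3,"y":0.1,"z":0,"spin":0},{"x":18.3,"y":0.1,"z":0,"spin":0},{"x":18.3,"y":0.1,"z":0,"spin":0}]' 1 20
python3 - <<'E'
from h import *
st=readout.state(); np.savez('pics/w3.npz',p=st['tool_pos'],q=st['orientation'])
p,d=imaging.read_camera('wrist'); cv2.imwrite('pics/w3.png',p[:,:,::-1])
p,d=imaging.read_camera('scene'); cv2.imwrite('pics/s3.png',cv2.resize(p[85:235,260:440,::-1],(720,600),interpolation=cv2.INTER_CUBIC))
E
```

```text
time_s: 2.85
tool_pos: [0.4485, 0.1828, 0.2197]
orientation: [0.688, -0.163, 0.688, 0.163]
force: [-0.6, 0.6, 1.3]
width: 1.0
```

View pics/w3.png

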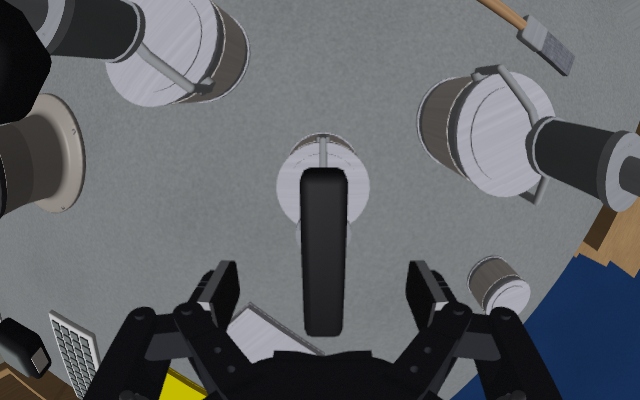

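View pics/s3.png

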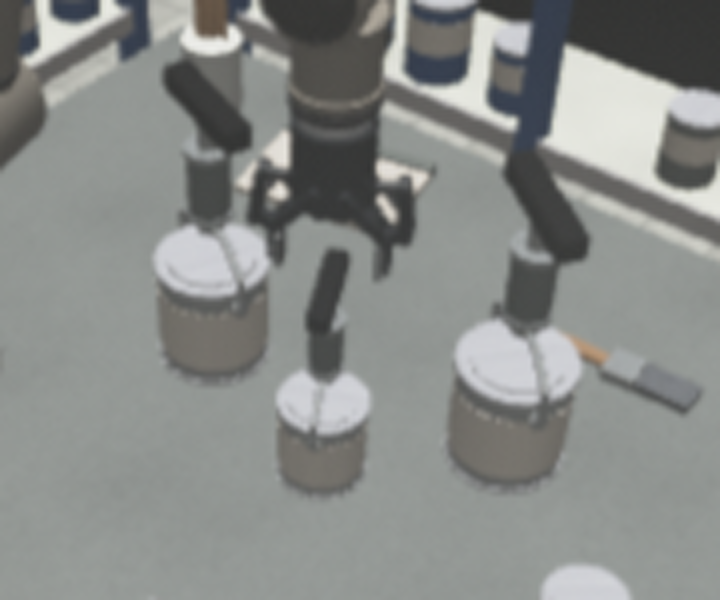

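The fingers straddle the bar: wrist bar at columns 301–347, crop finger tips at (272,265) and (382,275). I'll check for an offset along the bar before closing.

```bash
python3 - <<'E'
from h import *
w=np.load('pics/w3.npz');p,q=w['p'],w['q']
for z in(.25,.24):
    a=wplane([324,323,301,347],[169,336,250,250],z,p,q);print(z,a.round(4),(a[0]+a[1])/2,np.linalg.norm(a[0]-a[1]))
T=q2R(q)
print('tool axes',T[:,1].round(2),T[:,2].round(2))
# expected scene pixels
K,A,e=cam('scene')
def pr(X): c=A.T@(np.array(X)-e); return ((K@c)[:2]/c[2])
def crop(uv): return ((uv-[260,85])*4).round(0)
for s in(1,-1):
    print('tip open',crop(pr(p+T[:,2]*s*.0425+[0,0,.013])),'back',crop(pr(p+T[:,2]*s*.057+[0,0,.013])))
print('bar centre .239 if under tcp',crop(pr([p[0],p[1],.239])))
c=np.array([.448,.182,.239]);ax=np.array([np.cos(np.radians(116.5)),np.sin(np.radians(116.5)),0])
print('bar ends',crop(pr(c+ax*.052)),crop(pr(c-ax*.052)), 'tin base',crop(pr([.448,.182,0])))
E
```

```text
0.25 [[0.4248 0.2295 0.25  ]
 [0.4709 0.1371 0.25  ]
 [0.4334 0.1862 0.25  ]
 [0.4546 0.1969 0.25  ]] [0.44782792 0.18326386 0.25      ] 0.10327858151162549
0.24 [[0.4259 0.2275 0.24  ]
 [0.4752 0.1285 0.24  ]
 [0.435  0.1811 0.24  ]
 [0.4578 0.1925 0.24  ]] [0.45052799 0.17798094 0.24      ] 0.1105726273152016
tool axes [-0.45  0.89 -0.  ] [0.89 0.45 0.  ]
tip open [368. 297.] back [384. 300.]
tip open [278. 284.] back [263. 282.]
bar centre .239 if under tcp [323. 286.]
bar ends [333. 251.] [311. 322.] tin base [315. 463.]
```

```bash
python3 - <<'E'
from h import *
st=readout.state();p,q=st['tool_pos'],st['orientation']
im,D=imaging.read_camera('wrist')
m=np.zeros(D.shape,bool);m[255:345,180:245]=1;m[255:345,400:470]=1
v,u=np.nonzero(m&(D>0));P=wdepth(D,u,v,p,q);T=q2R(q);L=(P-p)@T
k=(L[:,0]>-.08)&(L[:,0]<.02)&(abs(L[:,2])<.075)&(abs(L[:,1])<.03)
for s in(1,-1):
    kk=k&(L[:,2]*s>0);X=L[kk]; print(s,kk.sum(),'x pct',np.percentile(X[:,0],[1,10,50,90,99]).round(3),'z',np.percentile(X[:,2],[1,50,99]).round(3),'y',np.percentile(X[:,1],[1,50,99]).round(3))
s,D2=imaging.read_camera('scene')
cv2.imwrite('pics/s4.png',cv2.resize(s[130:175,310:370,::-1],(800,600),interpolation=cv2.INTER_NEAREST))
E
```

```text
1 2013 x pct [-0.08  -0.077 -0.065 -0.049 -0.044] z [0.041 0.042 0.055] y [-0.009  0.008  0.013]
-1 2017 x pct [-0.08  -0.077 -0.064 -0.05  -0.044] z [-0.057 -0.044 -0.043] y [-0.01   0.008  0.013]
```

View pics/s4.png

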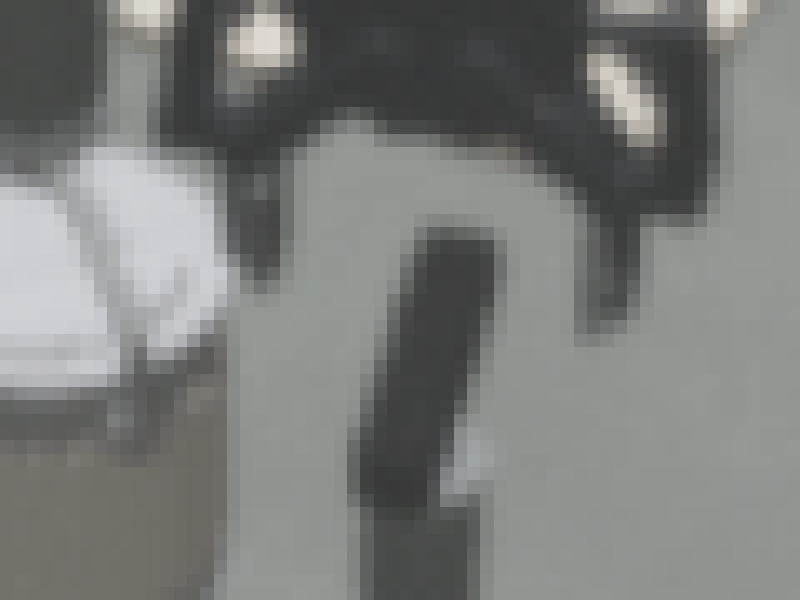

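```bash
python3 - <<'E'
from h import *
st=readout.state();p,q=st['tool_pos'],st['orientation'];T=q2R(q)
for px in((329.6,150.8),(355.5,154.8)):
    e,d=ray('scene',*px);d=d[0]
    for off in(0,-.011):
        n=T[:,1];t=((p+n*off-e)@n)/(d@n);X=e+t*d;print(px,off,X.round(3),((X-p)@T).round(3))
im,D=imaging.read_camera('scene')
v,u=np.mgrid[140:157,325:360].reshape(2,-1);P=depthpts('scene',D,u,v);L=(P-p)@T
k=(abs(L[:,1])<.03)&(abs(L[:,2])>.03)&(abs(L[:,2])<.07)&(L[:,0]>-.1)&(L[:,0]<.05);print(k.sum());
for s in (1,-1): kk=k&(L[:,2]*s>0);print(np.percentile(L[kk],[50,90,100],axis=0).round(3), P[kk][:,2].min())
E
```

```text
(329.6, 150.8) 0 [0.411 0.163 0.258] [-0.039 -0.    -0.043]
(329.6, 150.8) -0.011 [0.418 0.154 0.267] [-0.048 -0.011 -0.04 ]
(355.5, 154.8) 0 [0.497 0.206 0.257] [-0.037 -0.     0.054]
(355.5, 154.8) -0.011 [0.503 0.197 0.266] [-0.046 -0.011  0.055]
131
[[-0.085 -0.01   0.051]
 [-0.053  0.004  0.059]
 [-0.045  0.012  0.066]] 0.2644478600786836
[[-0.072 -0.011 -0.046]
 [-0.052 -0.004 -0.041]
 [-0.046  0.001 -0.035]] 0.2655876323533085
```

Wrist depth, scene depth and the scene ray all put the open fingertips at z ≈ 0.264, about 44 mm behind the reported TCP (the text says 13 mm). At this height they'd close over the bar top. I'll half close, which still clears the bar, and measure how far the tips swing before going deeper.

```bash
python3 -m jog '[{"x":0,"y":0,"z":0,"spin":0},{"x":0,"y":0,"z":0,"spin":0},{"x":0,"y":0,"z":0,"spin":0},{"x":0,"y":0,"z":0,"spin":0},{"x":0,"y":0,"z":0,"spin":0},{"x":0,"y":0,"z":0,"spin":0}]' 0.6 20
python3 - <<'E'
from h import *
st=readout.state();p,q=st['tool_pos'],st['orientation'];T=q2R(q)
s,D=imaging.read_camera('scene')
v,u=np.mgrid[135:162,320:365].reshape(2,-1);P=depthpts('scene',D,u,v);L=(P-p)@T
k=(abs(L[:,1])<.03)&(abs(L[:,2])>.022)&(abs(L[:,2])<.07)&(L[:,0]>-.1)&(L[:,0]<.05)
for a in (1,-1): kk=k&(L[:,2]*a>0);print(kk.sum(),P[kk][:,2].min(),L[kk].max(0).round(3))
w,W=imaging.read_camera('wrist')
cv2.imwrite('pics/w5.png',w[:,:,::-1]);cv2.imwrite('pics/s5.png',cv2.resize(s[130:175,310:370,::-1],(800,600),interpolation=cv2.INTER_NEAREST))
v,u=np.mgrid[240:350,180:470].reshape(2,-1);P=wdepth(W,u,v,p,q);L=(P-p)@T
k=(L[:,0]>-.08)&(L[:,0]<.02)&(abs(L[:,2])<.075)&(abs(L[:,2])>.018)&(abs(L[:,1])<.03)
for a in(1,-1): kk=k&(L[:,2]*a>0);print('wr',np.percentile(L[kk],[1,50,99],axis=0).round(3))
E
```

```text
time_s: 3.7
tool_pos: [0.4488, 0.1823, 0.2195]
orientation: [0.688, -0.163, 0.688, 0.163]
force: [-0.0, 0.7, -0.6]
width: 0.605
97 0.25453171647595574 [-0.035  0.01   0.062]
95 0.25319353655272847 [-0.034  0.01  -0.023]
wr [[-0.08  -0.009  0.024]
 [-0.062  0.008  0.027]
 [-0.034  0.015  0.05 ]]
wr [[-0.08  -0.009 -0.051]
 [-0.062  0.009 -0.03 ]
 [-0.035  0.015 -0.026]]
```

View pics/w5.png

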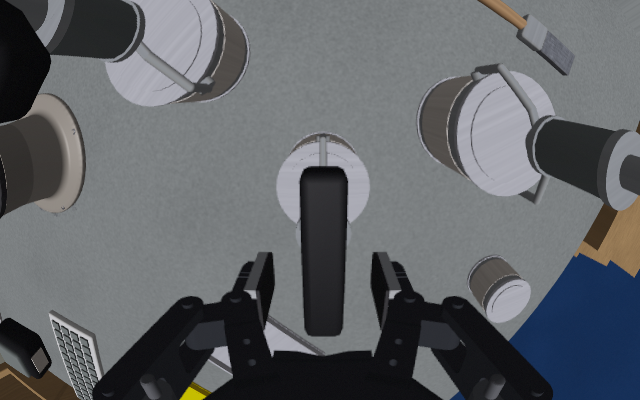

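View pics/s5.png

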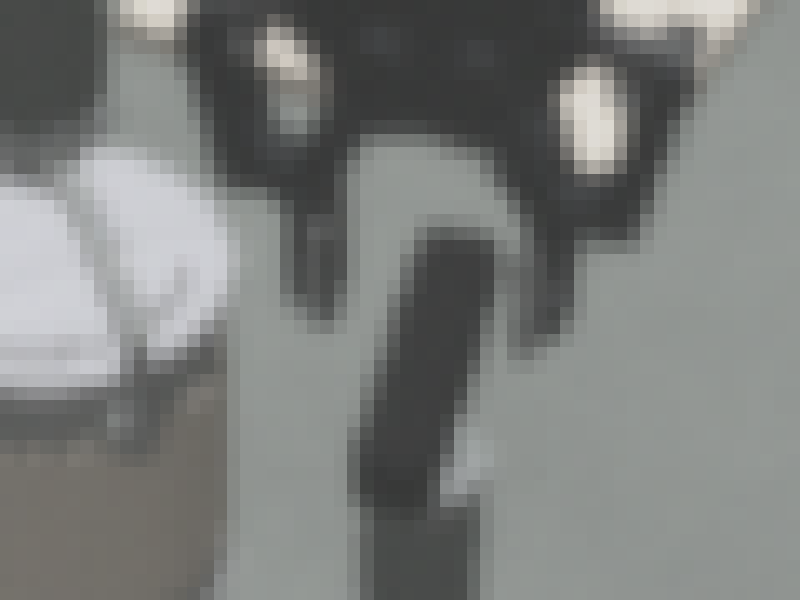

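At 0.6 open the tips are 34 mm behind the reported TCP, so at the bar's width they'd be about 31 mm behind it. I'll go down 2.9 cm more, which puts the tips near z 0.221 with the bar centred on the pads.

```bash
python3 -m jog '[{"x":1,"y":0.1,"z":0,"spin":0},{"x":2,"y":0.1,"z":0,"spin":0},{"x":2.9,"y":0.1,"z":0,"spin":0},{"x":2.9,"y":0.1,"z":0,"spin":0},{"x":2.9,"y":0.1,"z":0,"spin":0}]' 0.6 20
python3 - <<'E'
from h import *
st=readout.state();p,q=st['tool_pos'],st['orientation'];T=q2R(q)
s,D=imaging.read_camera('scene')
w,W=imaging.read_camera('wrist')
cv2.imwrite('pics/w6.png',w[:,:,::-1]);cv2.imwrite('pics/s6.png',cv2.resize(s[130:175,310:370,::-1],(800,600),interpolation=cv2.INTER_NEAREST))
E
```

```text
time_s: 4.3
tool_pos: [0.4482, 0.1831, 0.1902]
orientation: [0.688, -0.163, 0.688, 0.163]
force: [-0.4, -0.2, 0.6]
width: 0.595
```

View pics/s6.png

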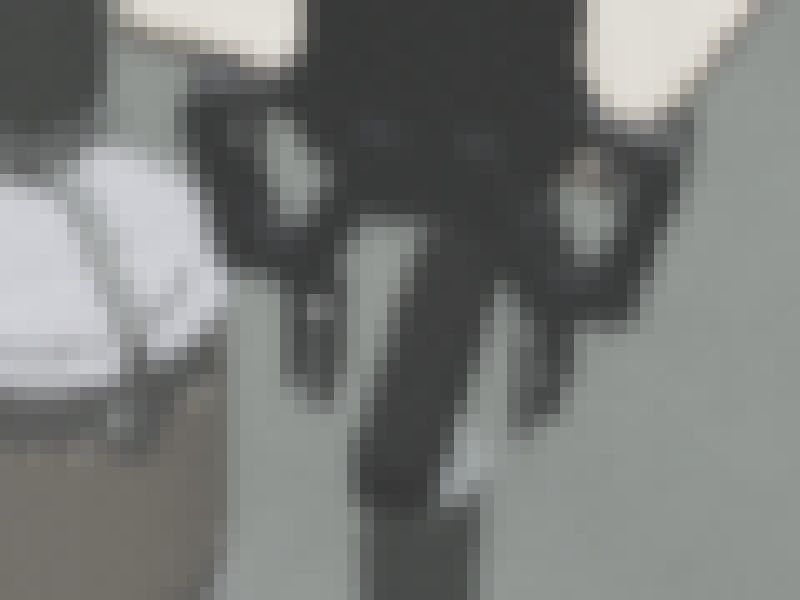

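View pics/w6.png

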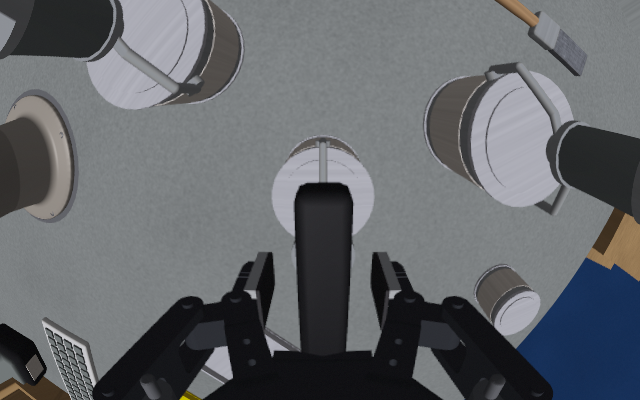

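The tips now sit on either side of the bar (scene crop (320,390) and (545,425)), so I'll close.

```bash
python3 -m jog '[{"x":0,"y":0,"z":0,"spin":0},{"x":0,"y":0,"z":0,"spin":0},{"x":0,"y":0,"z":0,"spin":0},{"x":0,"y":0,"z":0,"spin":0},{"x":0,"y":0,"z":0,"spin":0},{"x":0,"y":0,"z":0,"spin":0},{"x":0,"y":0,"z":0,"spin":0},{"x":0,"y":0,"z":0,"spin":0}]' 0 70
python3 - <<'E'
from h import *
st=readout.state();print(st['force'],st['torque'],st['width'])
s,D=imaging.read_camera('scene')
w,W=imaging.read_camera('wrist')
cv2.imwrite('pics/w7.png',w[:,:,::-1]);cv2.imwrite('pics/s7.png',cv2.resize(s[130:205,300:400,::-1],(800,600),interpolation=cv2.INTER_NEAREST))
E
```

```text
time_s: 5.2
tool_pos: [0.449, 0.1833, 0.1913]
orientation: [0.689, -0.163, 0.687, 0.163]
force: [-0.5, 0.6, 5.0]
width: 0.268
[-0.53413647  0.58270184  4.99602131] [-0.04777907  0.10272356  0.03046651] 0.2679642839643372
```

View pics/w7.png

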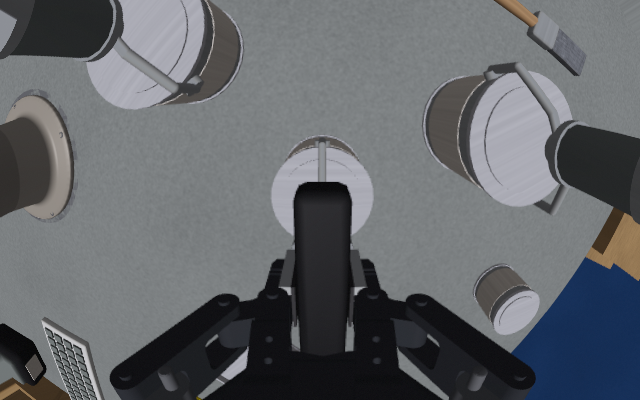

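View pics/s7.png

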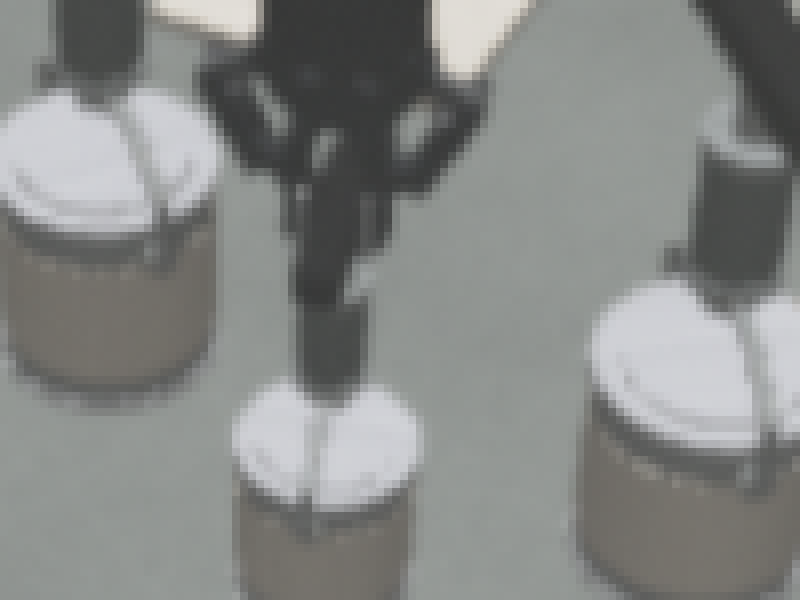

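Gripped: width 0.268, about 23 mm. Next is a slow lift, starting with 4 cm to watch the force.

```bash
python3 -m jog '[{"x":-0.4,"y":0,"z":0,"spin":0},{"x":-0.8,"y":0,"z":0,"spin":0},{"x":-1.2,"y":0,"z":0,"spin":0},{"x":-1.6,"y":0,"z":0,"spin":0},{"x":-2,"y":0,"z":0,"spin":0}]' 0 70
python3 -m jog '[{"x":-0.4,"y":0,"z":0,"spin":0},{"x":-0.8,"y":0,"z":0,"spin":0},{"x":-1.2,"y":0,"z":0,"spin":0},{"x":-1.6,"y":0,"z":0,"spin":0},{"x":-2,"y":0,"z":0,"spin":0},{"x":-2.4,"y":0,"z":0,"spin":0},{"x":-2.8,"y":0,"z":0,"spin":0},{"x":-3.2,"y":0,"z":0,"spin":0},{"x":-3.6,"y":0,"z":0,"spin":0},{"x":-4,"y":0,"z":0,"spin":0},{"x":-4.4,"y":0,"z":0,"spin":0},{"x":-4.8,"y":0,"z":0,"spin":0},{"x":-5.2,"y":0,"z":0,"spin":0},{"x":-5.2,"y":0,"z":0,"spin":0}]' 0 70
python3 - <<'E'
from h import *
st=readout.state();print(st['force'],st['torque'],st['width'])
s,D=imaging.read_camera('scene')
w,W=imaging.read_camera('wrist')
cv2.imwrite('pics/w8.png',w[:,:,::-1]);cv2.imwrite('pics/s8.png',cv2.resize(s[110:215,290:430,::-1],(800,600),interpolation=cv2.INTER_NEAREST))
E
```

```text
time_s: 5.8
tool_pos: [0.4487, 0.1833, 0.2112]
orientation: [0.689, -0.163, 0.687, 0.163]
force: [0.5, 0.4, -5.0]
width: 0.271
time_s: 7.2
tool_pos: [0.4489, 0.1834, 0.2639]
orientation: [0.689, -0.163, 0.687, 0.163]
force: [-0.1, 0.4, -7.8]
width: 0.27
[-0.05329107  0.40065939 -7.81325248] [-0.00854883  0.02389982  0.01733058] 0.2695610140013265
```

View pics/s8.png

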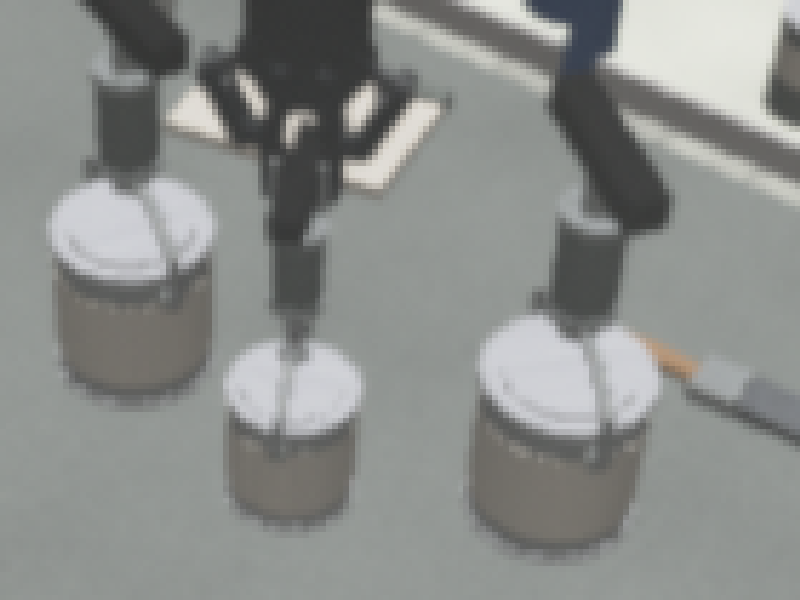

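```bash
cat > lid.py <<'E'
from h import *
st=readout.state();p=st['tool_pos'];T=q2R(st['orientation'])
for n in('scene','top'):
    im,D=imaging.read_camera(n)
    v,u=np.mgrid[0:400,0:640].reshape(2,-1);P=depthpts(n,D,u,v)
    dist=np.hypot(P[:,0]-p[0],P[:,1]-p[1]);g=im.max(2)[v,u]
    k=(dist<.055)&(P[:,2]>.03)&(P[:,2]<.2)&(g>135)&(D[v,u]>0)
    if k.sum(): print(n,k.sum(),'lid z',np.percentile(P[k][:,2],[10,50,90]).round(4),'xy',np.median(P[k],0)[:2].round(3))
print('t',st['time_s'],'tcp',p.round(4),'F',st['force'].round(2),'w',round(float(st['width']),3))
E
python3 lid.py; python3 -m jog '[{"x":0,"y":0,"z":0,"spin":0},{"x":0,"y":0,"z":0,"spin":0},{"x":0,"y":0,"z":0,"spin":0},{"x":0,"y":0,"z":0,"spin":0},{"x":0,"y":0,"z":0,"spin":0},{"x":0,"y":0,"z":0,"spin":0},{"x":0,"y":0,"z":0,"spin":0},{"x":0,"y":0,"z":0,"spin":0},{"x":0,"y":0,"z":0,"spin":0},{"x":0,"y":0,"z":0,"spin":0},{"x":0,"y":0,"z":0,"spin":0},{"x":0,"y":0,"z":0,"spin":0},{"x":0,"y":0,"z":0,"spin":0},{"x":0,"y":0,"z":0,"spin":0},{"x":0,"y":0,"z":0,"spin":0},{"x":0,"y":0,"z":0,"spin":0},{"x":0,"y":0,"z":0,"spin":0},{"x":0,"y":0,"z":0,"spin":0},{"x":0,"y":0,"z":0,"spin":0},{"x":0,"y":0,"z":0,"spin":0}]' 0 70
python3 -m jog '[{"x":0,"y":0,"z":0,"spin":0},{"x":0,"y":0,"z":0,"spin":0},{"x":0,"y":0,"z":0,"spin":0},{"x":0,"y":0,"z":0,"spin":0},{"x":0,"y":0,"z":0,"spin":0},{"x":0,"y":0,"z":0,"spin":0},{"x":0,"y":0,"z":0,"spin":0},{"x":0,"y":0,"z":0,"spin":0},{"x":0,"y":0,"z":0,"spin":0},{"x":0,"y":0,"z":0,"spin":0}]' 0 70
python3 lid.py
```

```text
scene 328 lid z [0.1312 0.1361 0.1421] xy [0.459 0.173]
top 97 lid z [0.1306 0.1376 0.1504] xy [0.421 0.198]
t 7.3 tcp [0.4486 0.1833 0.2633] F [-0.54  0.79 -9.72] w 0.268
time_s: 9.4
tool_pos: [0.4484, 0.1832, 0.263]
orientation: [0.688, -0.163, 0.688, 0.163]
force: [-0.4, -0.3, -8.8]
width: 0.266
time_s: 10.4
tool_pos: [0.4484, 0.1832, 0.263]
orientation: [0.688, -0.163, 0.688, 0.163]
force: [-0.1, 0.5, -8.2]
width: 0.268
scene 329 lid z [0.1313 0.1355 0.1403] xy [0.458 0.172]
top 98 lid z [0.1304 0.1381 0.1473] xy [0.42  0.198]
t 10.4 tcp [0.4484 0.1832 0.263 ] F [-0.13  0.46 -8.17] w 0.268
```

The tin hung 36 mm clear for 3 s with a steady force of about 8.2–8.8 N. Now a second-view check of the tray.

```bash
python3 - <<'E'
from h import *
w=np.load('pics/w1.npz')
for n,f,box,D in (('scene','pics/scene0.png',(250,230,330,292),np.load('pics/scene0.npy')),('top','pics/top0.png',(330,180,395,245),np.load('pics/top0.npy')),('wrist','pics/w2.png',(220,245,330,340),np.load('pics/w1d.npy'))):
    im=cv2.imread(f);x0,y0,x1,y1=box;g=im.min(2);m=np.zeros(g.shape,np.uint8);m[y0:y1,x0:x1]=g[y0:y1,x0:x1]>132
    nn,l,s,c=cv2.connectedComponentsWithStats(m);i=1+np.argmax(s[1:,4]);v,u=np.nonzero(l==i)
    for z in(.004,.018):
        P=wplane(u,v,z,w['p'],w['q']) if n=='wrist' else plane(n,u,v,z)
        r=cv2.minAreaRect((P[:,:2]*1000).astype(np.float32));print(n,z,np.round(r[0]),np.round(r[1]),round(r[2],1))
    P=wdepth(D,u,v,w['p'],w['q']) if n=='wrist' else depthpts(n,D,u,v);print('  depth',np.median(P,0).round(3),np.percentile(P[:,2],[5,50,97]).round(3))
print(go([.497,-.166,.263]))
E
```

```text
scene 0.004 [ 482. -166.] [306. 262.] 39.6
scene 0.018 [ 490. -172.] [302. 258.] 39.6
  depth [ 0.493 -0.165  0.   ] [-0.005  0.     0.016]
top 0.004 [ 500. -169.] [169. 166.] 73.0
top 0.018 [ 498. -168.] [168. 165.] 73.0
  depth [ 0.497 -0.168  0.006] [-0.004  0.006  0.022]
wrist 0.004 [ 499. -179.] [172. 171.] 73.0
wrist 0.018 [ 497. -168.] [168. 166.] 73.0
  depth [ 0.498 -0.161  0.004] [0.003 0.004 0.018]
{'xyz_cm': array([ 1.000e-02, -3.339e+01, -1.132e+01])}
```

Top and wrist views agree on the tray centre (0.4975, -0.168) at 168 × 166 mm. The scene mask leaked onto other things, so I discard it. Now I'll carry the tin over.

```bash
python3 -m jog '[{"x":0,"y":-0.4,"z":-0.1,"spin":0},{"x":0,"y":-1.2,"z":-0.4,"spin":0},{"x":0,"y":-2.4,"z":-0.8,"spin":0},{"x":0,"y":-4,"z":-1.4,"spin":0},{"x":0,"y":-6,"z":-2,"spin":0},{"x":0,"y":-8,"z":-2.7,"spin":0},{"x":0,"y":-10,"z":-3.4,"spin":0},{"x":0,"y":-12,"z":-4.1,"spin":0},{"x":0,"y":-14,"z":-4.7,"spin":0},{"x":0,"y":-16,"z":-5.4,"spin":0},{"x":0,"y":-18,"z":-6.1,"spin":0},{"x":0,"y":-20,"z":-6.8,"spin":0},{"x":0,"y":-22,"z":-7.5,"spin":0},{"x":0,"y":-24,"z":-8.1,"spin":0},{"x":0,"y":-26,"z":-8.8,"spin":0},{"x":0,"y":-28,"z":-9.5,"spin":0},{"x":0,"y":-30,"z":-10.2,"spin":0},{"x":0,"y":-31.6,"z":-10.7,"spin":0},{"x":0,"y":-32.8,"z":-11.1,"spin":0},{"x":0,"y":-33.4,"z":-11.3,"spin":0}]' 0 70
python3 -m jog '[{"x":0,"y":-0.2,"z":0,"spin":0},{"x":0,"y":-0.2,"z":0,"spin":0},{"x":0,"y":-0.2,"z":0,"spin":0},{"x":0,"y":-0.2,"z":0,"spin":0},{"x":0,"y":-0.2,"z":0,"spin":0}]' 0 70
python3 lid.py; python3 - <<'E'
from h import *
print(go([.4975,-.168,.263]))
for n in('scene','top','wrist'):
    s,D=imaging.read_camera(n);cv2.imwrite(f'pics/{n}9.png',s[:,:,::-1])
E
```

```text
time_s: 12.5
tool_pos: [0.4972, -0.1675, 0.2629]
orientation: [0.688, -0.163, 0.688, 0.162]
force: [-0.4, 0.7, -8.8]
width: 0.271
time_s: 13.0
tool_pos: [0.4982, -0.1687, 0.263]
orientation: [0.688, -0.163, 0.688, 0.163]
force: [0.5, -1.7, -8.7]
width: 0.271
scene 535 lid z [0.112  0.1356 0.1413] xy [ 0.509 -0.179]
top 216 lid z [0.1317 0.1388 0.1463] xy [ 0.478 -0.162]
t 13.0 tcp [ 0.4982 -0.1687  0.263 ] F [ 0.5  -1.68 -8.68] w 0.271
{'xyz_cm': array([ 0.  ,  0.11, -0.02])}
```

View pics/scene9.png

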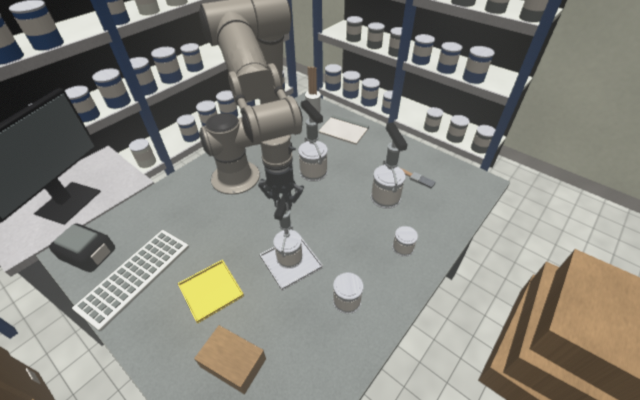

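View pics/wrist9.png

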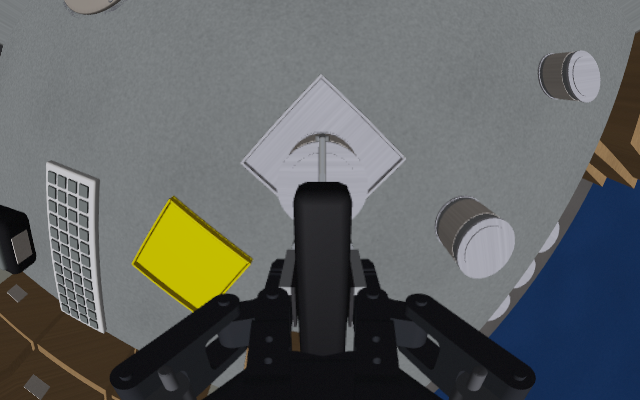

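The tin hangs over the tray centre (scene tin (288,250), tray corners of the wrist view evenly around it). I expect touchdown at TCP z ≈ 0.231 and a slack spring at ≈ 0.195, so I'll lower slowly.

```bash
python3 -m jog '[{"x":0.4,"y":0.1,"z":0,"spin":0},{"x":0.9,"y":0.1,"z":0,"spin":0},{"x":1.4,"y":0.1,"z":0,"spin":0},{"x":1.9,"y":0.1,"z":0,"spin":0},{"x":2.3,"y":0.1,"z":0,"spin":0},{"x":2.6,"y":0.1,"z":0,"spin":0},{"x":2.8,"y":0.1,"z":0,"spin":0},{"x":3,"y":0.1,"z":0,"spin":0},{"x":3.2,"y":0.1,"z":0,"spin":0},{"x":3.4,"y":0.1,"z":0,"spin":0},{"x":3.6,"y":0.1,"z":0,"spin":0},{"x":3.8,"y":0.1,"z":0,"spin":0},{"x":4,"y":0.1,"z":0,"spin":0},{"x":4.3,"y":0.1,"z":0,"spin":0},{"x":4.6,"y":0.1,"z":0,"spin":0},{"x":5,"y":0.1,"z":0,"spin":0},{"x":5.4,"y":0.1,"z":0,"spin":0},{"x":5.8,"y":0.1,"z":0,"spin":0},{"x":6.2,"y":0.1,"z":0,"spin":0},{"x":6.2,"y":0.1,"z":0,"spin":0}]' 0 70
python3 -m jog '[{"x":0,"y":0,"z":0,"spin":0},{"x":0,"y":0,"z":0,"spin":0}]' 0 70
python3 lid.py
```

```text
time_s: 15.25
tool_pos: [0.4978, -0.1683, 0.2007]
orientation: [0.688, -0.163, 0.688, 0.162]
force: [-1.7, 0.1, -3.7]
width: 0.267
time_s: 15.45
tool_pos: [0.4979, -0.1684, 0.2009]
orientation: [0.689, -0.163, 0.688, 0.162]
force: [-1.2, 0.0, -2.4]
width: 0.268
scene 446 lid z [0.0984 0.1021 0.1161] xy [ 0.509 -0.179]
top 142 lid z [0.0988 0.105  0.1123] xy [ 0.479 -0.162]
t 15.45 tcp [ 0.4979 -0.1684  0.2009] F [-1.18  0.02 -2.44] w 0.268
```

Lid at z ≈ 0.103–0.105, so the tin is standing on the tray floor. The force of -2.4 N means about 5 mm of spring is left.

```bash
python3 -m jog '[{"x":0.2,"y":0,"z":0,"spin":0},{"x":0.4,"y":0,"z":0,"spin":0},{"x":0.6,"y":0,"z":0,"spin":0},{"x":0.6,"y":0,"z":0,"spin":0},{"x":0.6,"y":0,"z":0,"spin":0}]' 0 70
python3 -m jog '[{"x":0,"y":0,"z":0,"spin":0},{"x":0,"y":0,"z":0,"spin":0}]' 0 70; python3 - <<'E'
from h import *
for i in range(3):
    print(readout.state()['force'].round(2)); s,D=imaging.read_camera('scene')
cv2.imwrite('pics/s10.png',cv2.resize(s[180:290,240:360,::-1],(640,587),interpolation=cv2.INTER_CUBIC))
E
```

```text
time_s: 16.05
tool_pos: [0.498, -0.1684, 0.1954]
orientation: [0.689, -0.163, 0.688, 0.162]
force: [-2.4, 0.4, 3.7]
width: 0.269
time_s: 16.25
tool_pos: [0.498, -0.1684, 0.1954]
orientation: [0.689, -0.163, 0.688, 0.162]
force: [-3.0, 0.2, 2.0]
width: 0.269
[-2.99  0.19  2.01]
[-1.71  1.15  1.2 ]
[-2.82  0.48  2.04]
```

View pics/s10.png

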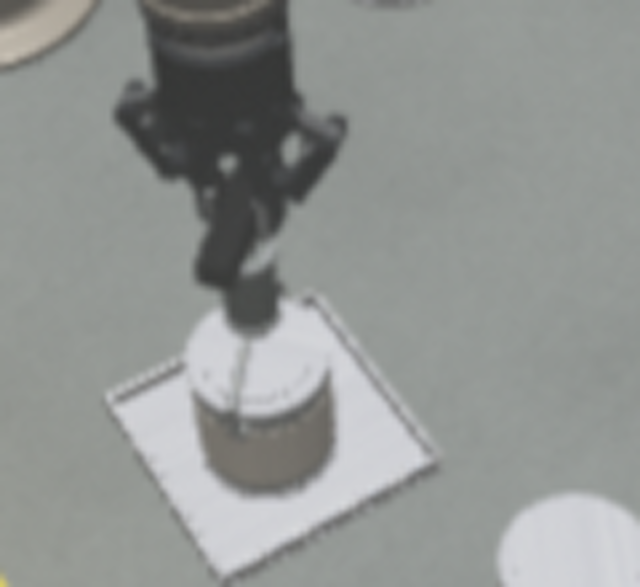

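The force is now upward (+2 N), so the spring is slack and the tin stands inside the tray, centred at crop (265,440). Time to let go.

```bash
python3 -m jog '[{"x":0,"y":0,"z":0,"spin":0},{"x":0,"y":0,"z":0,"spin":0},{"x":0,"y":0,"z":0,"spin":0},{"x":0,"y":0,"z":0,"spin":0},{"x":0,"y":0,"z":0,"spin":0},{"x":0,"y":0,"z":0,"spin":0}]' 0.7 20
python3 - <<'E'
from h import *
s,D=imaging.read_camera('wrist');cv2.imwrite('pics/w11.png',s[:,:,::-1])
E
```

```text
time_s: 17.0
tool_pos: [0.498, -0.1684, 0.1954]
orientation: [0.689, -0.163, 0.687, 0.162]
force: [-0.3, 0.2, -0.1]
width: 0.7
```

View pics/w11.png

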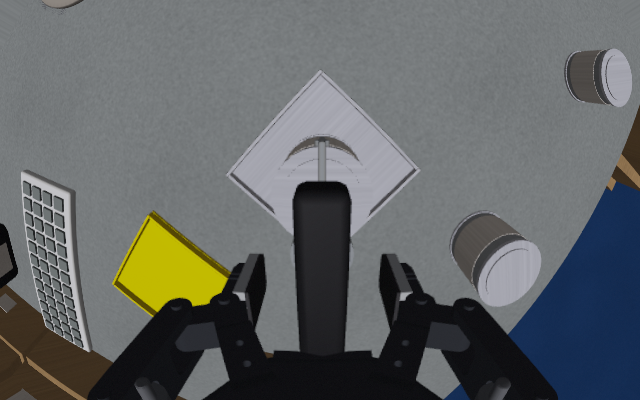

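The pads are clear on both sides of the bar (columns 265 and 382, bar 294–351), so I'll retreat straight up.

```bash
python3 -m jog '[{"x":-1,"y":0,"z":0,"spin":0},{"x":-2.5,"y":0,"z":0,"spin":0},{"x":-4.5,"y":0,"z":0,"spin":0},{"x":-7,"y":0,"z":0,"spin":0},{"x":-10,"y":0,"z":0,"spin":0},{"x":-13,"y":0,"z":0,"spin":0},{"x":-16,"y":0,"z":0,"spin":0},{"x":-18,"y":0,"z":0,"spin":0},{"x":-18,"y":0,"z":0,"spin":0},{"x":-18,"y":0,"z":0,"spin":0}]' 0.7 20
python3 lid.py
python3 - <<'E'
from h import *
st=readout.state()
s,D=imaging.read_camera('scene');cv2.imwrite('pics/s12.png',s[:,:,::-1])
w,W=imaging.read_camera('wrist');cv2.imwrite('pics/w12.png',w[:,:,::-1])
g=w.max(2);m=np.zeros(g.shape,bool);m[120:240,295:350]=g[120:240,295:350]<75
v,u=np.nonzero(m);P=wdepth(W,u,v,st['tool_pos'],st['orientation']);k=P[:,2]>.235
print('bar z',np.percentile(P[k][:,2],[5,50,95]).round(4),cv2.minAreaRect((wplane(u[k],v[k],.254,st['tool_pos'],st['orientation'])[:,:2]*1000).astype(np.float32)))
E
```

```text
time_s: 18.05
tool_pos: [0.4975, -0.1682, 0.3755]
orientation: [0.689, -0.163, 0.687, 0.162]
force: [1.2, -0.0, -0.3]
width: 0.701
scene 434 lid z [0.0986 0.1022 0.1079] xy [ 0.51 -0.18]
top 241 lid z [0.0971 0.1035 0.1114] xy [ 0.482 -0.17 ]
t 18.05 tcp [ 0.4975 -0.1682  0.3755] F [ 1.25 -0.   -0.28] w 0.701
bar z [0.2508 0.2538 0.2551] ((496.25762939453125, -169.58309936523438), (23.830297470092773, 102.23014068603516), 27.198579788208008)
```

View pics/s12.png

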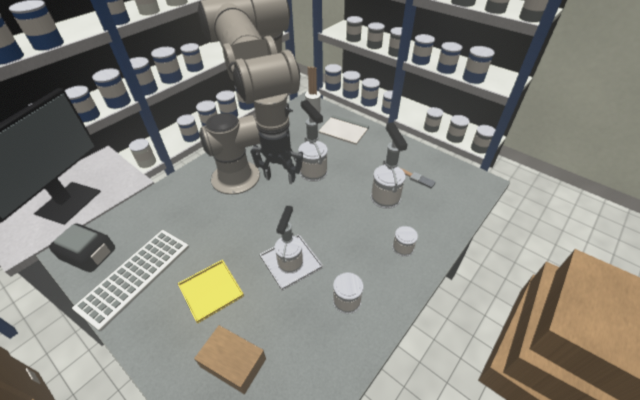

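View pics/w12.png

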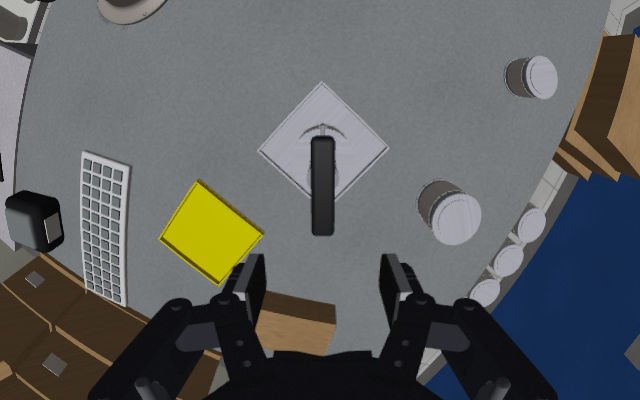

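The scale stands upright in the aluminium tray at scene (288,255), and its bar top is at z 0.254, which is the slack height plus the 4 mm floor. The bystanders are in their old pixels and the gripper is clear. Handing in.

```bash
python3 -c "
from bench import ctrl; print(ctrl.finish_job())"
```

```text
the job is handed in; nothing more can be done
None
```

The tin is weighed and stands in the aluminium tray with the spring slack, and the job was handed in at about 18 s.

- **Weighing:** I lifted the smallest scale by its grip until the tin hung about 36 mm clear. I held it still there for 3 s with a steady 8–9 N on the wrist, which makes the tin about 0.7 kg.
- **Placing:** I lowered it slowly into the tray. I let go only once the wrist force had turned upward (+2 N), which meant the spring was slack.
- **Last checks:**
  - The lid is at z ≈ 0.103 and the bar top at 0.254, which match a tin on the tray floor with a slack spring.
  - The bar centre is within about 2 mm of the tray centre.
  - In the last scene picture the other tins, carton and brush are where they were, and the gripper is clear.
- **Disagreements:**
  - The fingertips stand about 30 mm farther back from the reported TCP than the text says. Wrist and scene views agreed on this, and I corrected for it before gripping.
  - My tray mask in the scene picture leaked onto other things, so I used the top and wrist views instead, which agreed with each other.

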